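# Swing the label tray into its spring catch

## Task

Draw the steel parking bolt fully back, away from the tray's pivot, then swing the tray with the label roll anticlockwise (seen from above) round its pin, pushing at its free corner, until the tray's post has passed the pawl of the spring catch and stays held there by itself. Feel for the catch and push gently: press the tray with less than 25 N, keep it flat on the desk with the roll inside, and leave the calculator, the mug and the roll of tape where they are.

Things in the scene. Friction and masses are not known exactly. Their poses are not given: they have to be found in the camera images.
- tray: Loose open aluminium tray, about 0.3 kg, flat on the desk; an ear at one corner is captive on a fixed upright pin (24 mm cap, 22 mm high), so it only turns. Origin on the pin axis at desk level, z up. Outer wall faces at own x = 15 and 145 mm, own y = -20 and 90 mm, 6 to 46 mm above the desk; walls 4 mm, inner floor 10 mm above the desk. Turns with 1 to 5 N at the free corner.
- tray_post (a point): Middle of the steel post on the tray's corner at own x = 145, y = 90 mm: 8 mm thick, 12 to 42 mm above the desk (this point 31 mm), 180 mm from the pin axis. It leads as the tray turns anticlockwise.
- tray_push (a point): Where to push: outer face of the tray's long wall (own y = -20 mm) at own x = 130 mm, 15 mm from the free corner, 30 mm above the desk. Axes as those of the tray; push along own +y, square to the wall, following the arc about the pin.
- bolt_knob (a point): Centre of the grip of the upright round knob on the parking bolt: 16 mm thick, from 44 to 74 mm above the desk (this point 62 mm). Its x axis points the way the bolt is drawn, level, away from the pin. The bracket round the bolt is 40 mm high or less; free room on both sides across x.
- park_bolt (a joint): Travel of the parking bolt, m: 0 to 0.004 shut (its tongue stands in front of the tray's post and stops the tray), 0.028 fully drawn. It slides with about 2 N and stays where it is left.
- catch_pawl (a joint): Travel of the catch's spring pawl, m: 0 is out (free, or snapped in behind the tray's post), up to 0.012 pushed back by the passing post. The catch is a grey bracket about 46 mm high, screwed to the desk 180 mm and more from the pin. Its place is not measured and differs every time: the tray must turn by about 60 to 100 degrees from its start to seat.
- catch_buffer (a joint): Travel of the catch's rubber-faced spring buffer, m: 0 free, 0.012 hard stop. Seated, the post sits between pawl and buffer and the buffer rests at about 0.0035. The push needed at the marked place rises to 7 to 14 N as the post passes the pawl, and rises steeply only some millimetres beyond, against the hard stop.
- label_roll: White roll of labels, 72 mm across and 42 mm high, mass about 0.12 kg, standing loose in the tray; origin at the centre of its underside.
- calculator: Desk calculator, 156 x 108 x 28 mm, a bystander; origin at the centre of its underside.
- mug: Green mug, 86 mm across, 96 mm high, a bystander; origin at its underside.
- tape_roll: Roll of brown packing tape, 104 mm across, 48 mm high, lying flat, a bystander; origin at the centre of its underside.
Things that resemble listed ones, but are neither listed nor needed, are in the scene too. Leave any purple look-alike of the part that bears catch_pawl alone. What is shaped like the label_roll but pink is not meant.

How it is judged:
By the outcome, as a careful person would: the job done as asked, in the order asked, and still so for the second after the job is handed in, with the robot touching nothing.
It also fails if it takes over 72 s, if anything falls off the work surface, if the arm or the gripper's body presses on something with over 40 N, if the wrist force passes 120 N, or if a joint passes its speed limit or range.

## Robot

A 6-joint arm with a two-finger parallel gripper is mounted at the origin on a cart in front of the work surface, level with it; the furniture and walls round the work are solid. World frame = base frame: x ahead of the robot, y to its left, z up, the work surface at z = 0. Lengths are in m, angles in rad, forces in N, time in s.
With the tool pointing down it reaches from about 0.325 to 0.775 m from the base axis. Payload 5.5 kg.
Tool frame: the origin (TCP) lies where the fingers leave the gripper's body, on its centre line; the fingertips stand 80 mm ahead of it and the grasp point (between the pads) lies 61 mm ahead of it; x points along the fingers, y is the direction in which the jaws open and shut, and the axes are right-handed (so a half turn about x gives the same grasp; the last joint's range is limited). The gripper opens to 88 mm and grips with 3 to 60 N. Pads are 20 mm wide; open, the fingers measure 115 mm over their backs; the gripper's body (75 mm by 178 mm) begins 61 mm behind the grasp point.
Start: joints at [1.207, 0.091, 1.231, -0, 1.82, -0.057], TCP at [0.181, 0.572, 0.303] pointing down, gripper open.
Joint ranges: [-2.87, 2.87], [-0.86, 2.18], [0.17, 2.46], [-1.51, 4.65], [0.06, 2.69], [-2.65, 2.65]. Speed limits (rad/s): [2.57, 2.57, 3.01, 3.14, 3.14, 3.14].

## Interface

Orientations are given as a 3x3 rotation matrix whose columns are the frame's x, y, z axes.
In Python, from cell import env gives the robot as it stands.
- The arm moves only by the tool carry_out, never from a script. Its argument "moves" is a list that holds one entry, the list of rows, each a list of 5 numbers: the shift along the tool's x, y, z in mm, then the turn about the tool's x in degrees, then the opening, from -1 (shut) to 1 (fully open). In form: [[[x, y, z, spin, hand], ...]]. A call has exactly 8 rows; each row shifts and turns the commanded pose from where the row before left it, along the tool's axes as they then stand; what a row does not reach is not made up. A row lasts 1/10 s, in which the tool goes at most 50 mm and 8.59 degrees, less where a joint would pass 70% of its speed; a pose out of reach is approached as far as the arm can. A call with a gripper value outside its range is refused whole. The fingers move at their own pace and stop on an object; the grip force is fixed at half the most. Time passes only in rows, so rows that do not move let the fingers close, or fill a call up. It gives the time, the measured TCP pose, the force and the opening at its end, in the units of the state.
- env.get_state(): the state, without advancing time (a new reading comes with each control period).
- env.get_image(name): name is "side" or "top"; returns (picture, depth): 420x560x3 uint8, blue, green, red; 420x560 float32, m along the optical axis (not along the pixel's ray), 0 where there is no reading.
- env.camera_params(name): a dict with "fov_y" (degrees; the focal length in pixels is half the picture's height over the tangent of half this angle, whatever the lens; pixels are square), "cx", "cy" (the principal point, pixels), "world_from_camera" (4x4, takes a point from camera to world coordinates). Camera axes: x right, y down, z forward; pixel columns grow to the right and rows downward; lengths in m; the calibration is good to about 2 mm. A picture is of the moment at which its call begins. camera_params takes no time and is no camera call.
- env.job_done(): hands the job in, once; it reports no verdict.
The state is a dict: "t": time; "q": joint angles; "joint_velocities": joint speeds; "tau": joint torques, N m; "eef_pos": TCP position; "tcp_rot": TCP orientation; "force": force on the tool from outside, world axes, zero at the start; "ft_torque": the same for the moment, N m; "opening": finger opening in m.
Only numpy, scipy, OpenCV 4.12 (cv2) and the standard library are available. Lean on these libraries where they do the work, as an engineer would, in place of code of your own. Each camera call takes 0.05 s, during which the arm holds its last target.

## Working session

There is one attempt and no reset: what is moved stays moved. The work goes in short steps, Python scripts to look and compute and a tool call to move; the robot and the scene stay as the last step left them, time stands still between calls to the robot, and variables do not carry over. Pictures are saved under pics/ and viewed, and the job is handed in when it is done.

Besides the shell and the picture viewer there is one more tool, called as name([rows], argument=value, ...), one row to a line, values as JSON. carry_out: Moves the arm, as the interface text tells. Its arguments: {"type":"object","properties":{"moves":{"type":"array","items":{"type":"array","items":{"type":"array","items":{"type":"number"}}}}},"required":["moves"]}

```bash
mkdir -p pics; ls; cat > h.py <<'E'
import numpy as np, cv2
from cell import env
def grab(n,tag):
    im,d=env.get_image(n); cv2.imwrite(f'pics/{tag}_{n}.png',im); np.savez(f'pics/{tag}_{n}.npz',im=im,d=d); return im,d
def K(n):
    p=env.camera_params(n); f=210/np.tan(np.radians(p['fov_y'])/2); return f,p['cx'],p['cy'],np.array(p['world_from_camera'])
def pt(n,u,v,d):
    f,cx,cy,T=K(n); return (T@np.array([(u-cx)/f*d,(v-cy)/f*d,d,1]))[:3]
def ray(n,u,v,z):
    f,cx,cy,T=K(n); r=T[:3,:3]@np.array([(u-cx)/f,(v-cy)/f,1]); o=T[:3,3]; return o+r*(z-o[2])/r[2]
def proj(n,P):
    f,cx,cy,T=K(n); c=np.linalg.inv(T)@np.append(P,1); return c[0]/c[2]*f+cx,c[1]/c[2]*f+cy
def cloud(n,d):
    f,cx,cy,T=K(n); v,u=np.mgrid[0:420,0:560]; P=np.stack([(u-cx)/f*d,(v-cy)/f*d,d],-1)@T[:3,:3].T+T[:3,3]; P[d==0]=np.nan; return P
E
python3 - <<'E'
from h import *
for n in('top','side'):
    grab(n,'a'); print(n,env.camera_params(n))
s=env.get_state(); print(s)
E
```

```text
pics
top {'fov_y': 55.822594113889465, 'cx': 286.9703750903458, 'cy': 215.1246850496911, 'world_from_camera': array([[ 0.01884113, -0.99239797,  0.12161945,  0.2923436 ],
       [-0.99981419, -0.0191966 , -0.00175164, -0.01282271],
       [ 0.00407301, -0.12156385, -0.99257526,  1.35508565],
       [ 0.        ,  0.        ,  0.        ,  1.        ]])}
side {'fov_y': 54.16761580117517, 'cx': 275.96280411759795, 'cy': 201.95796454600145, 'world_from_camera': array([[ 0.96480211, -0.1615532 ,  0.20750289,  0.18258361],
       [-0.26226717, -0.53316728,  0.80433114, -1.07662933],
       [-0.01930852, -0.83044158, -0.55677102,  0.80883014],
       [ 0.        ,  0.        ,  0.        ,  1.        ]])}
{'t': 0.1, 'q': array([ 1.20729280e+00,  9.18116626e-02,  1.23177330e+00,  2.04358993e-05,
        1.81978456e+00, -5.66901053e-02]), 'joint_velocities': array([ 5.28318483e-04, -2.15412648e-03, -2.25428808e-03,  2.22308311e-05,
       -1.67130901e-03,  3.22544660e-04]), 'tau': array([ 2.72878162e-03, -4.47857702e+01, -4.07566094e+01,  7.00404821e-02,
        2.84946535e-02, -1.27522267e-04]), 'eef_pos': array([0.18116141, 0.5718704 , 0.30159857]), 'tcp_rot': array([[-6.50280689e-04,  3.02017046e-01,  9.53302303e-01],
       [-1.65372510e-03,  9.53300876e-01, -3.02017722e-01],
       [-9.99998421e-01, -1.77289623e-03, -1.20459982e-04]]), 'force': array([ 0.56303441, -0.08585769,  0.28038116]), 'ft_torque': array([0.04668202, 0.00383768, 0.0010276 ]), 'opening': 0.08785909057030598}
```

View pics/a_top.png

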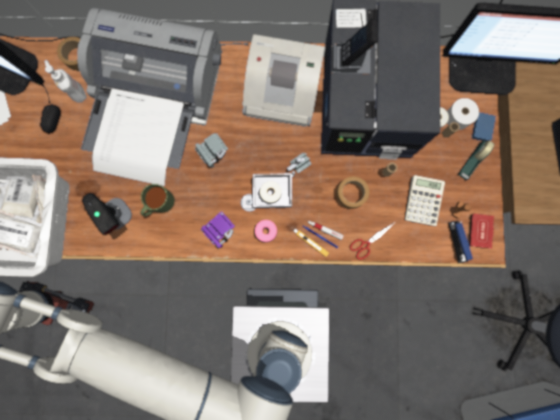

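View pics/a_side.png

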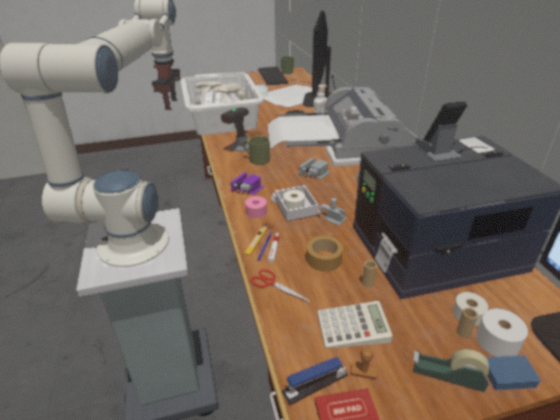

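The top view shows the tray with the white roll at (272,190), the pin cap at about (248,203), the parking bolt at (299,163), the grey catch at (211,150), the purple look-alike at (217,230) and the pink roll at (265,231). I'll check this in a close crop.

```bash
python3 - <<'E'
import cv2
t=cv2.imread('pics/a_top.png')[125:245,180:340]; s=cv2.imread('pics/a_side.png')[145:255,220:360]
cv2.imwrite('pics/b_t.png',cv2.resize(t,None,fx=5,fy=5,interpolation=cv2.INTER_CUBIC)); cv2.imwrite('pics/b_s.png',cv2.resize(s,None,fx=5,fy=5,interpolation=cv2.INTER_CUBIC))
E
```

```text
(no output)
```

View pics/b_t.png

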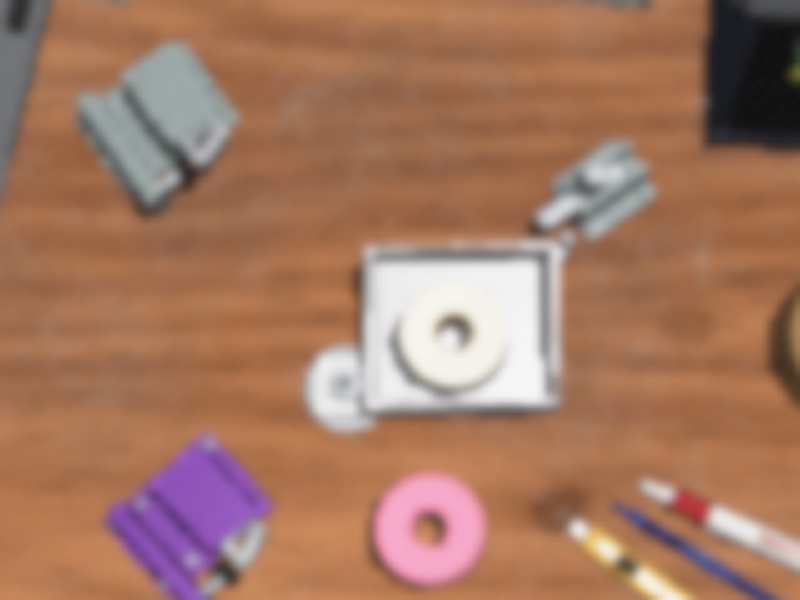

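View pics/b_s.png

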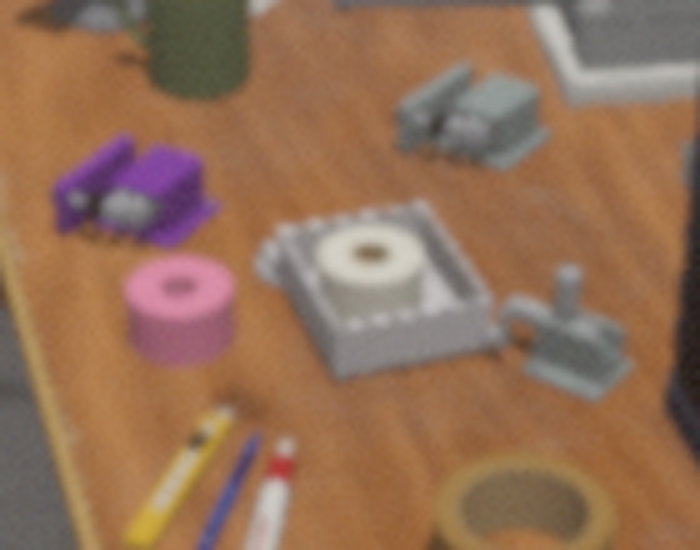

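```bash
python3 - <<'E'
from h import *
A={n:np.load(f'pics/a_{n}.npz') for n in('top','side')}
def tp(u,v,z): # crop b_t px -> world
    return ray('top',180+(u+.5)/5-.5,125+(v+.5)/5-.5,z).round(4)
for nm,u,v,z in [('pin cap',342,388,.022),('trayUL',363,248,.046),('UR',565,243,.046),('LR',560,408,.046),('LL',366,410,.046),('knob top',608,172,.074),('bolt tip',545,218,.03),('post',567,242,.042),('roll',453,335,.052),('catch slot post side',185,175,.046)]:
    print(nm,tp(u,v,z))
C=cloud('top',A['top']['d']); np.set_printoptions(suppress=True,linewidth=200)
# knob by height in side cloud
for n in A:
    C=cloud(n,A[n]['d']); k=tp(608,172,.07)
    m=(np.hypot(C[...,0]-k[0],C[...,1]-k[1])<.06)&(C[...,2]>.05)&(C[...,2]<.09)
    P=C[m]; print(n,len(P),P.mean(0) if len(P) else '',P.min(0),P.max(0))
    m=(np.hypot(C[...,0]-k[0],C[...,1]-k[1])<.06)&(C[...,2]>.008)
    for p,(v,u) in zip(C[m],np.argwhere(m)): 
        if n=='top':print(u,v,p.round(3),end=' ')
    print()
E
```

```text
pin cap [0.4974 0.1181 0.022 ]
trayUL [0.5893 0.1046 0.046 ]
UR [ 0.5955 -0.0314  0.046 ]
LR [ 0.483 -0.03   0.046]
LL [0.4792 0.0993 0.046 ]
knob top [ 0.6376 -0.0587  0.074 ]
bolt tip [ 0.6163 -0.0177  0.03  ]
post [ 0.5971 -0.0328  0.042 ]
roll [0.53   0.0423 0.052 ]
catch slot post side [0.6373 0.2264 0.046 ]
top 22 [ 0.63466329 -0.04729689  0.07180805] [ 0.62857684 -0.05473906  0.05687723] [ 0.64146018 -0.0414385   0.08062128]
304 153 [ 0.669 -0.069  0.037] 303 154 [ 0.665 -0.066  0.038] 304 154 [ 0.665 -0.069  0.038] 305 154 [ 0.665 -0.073  0.038] 300 155 [ 0.669 -0.057  0.009] 302 155 [ 0.661 -0.063  0.038] 303 155 [ 0.661 -0.066  0.041] 304 155 [ 0.663 -0.07   0.034] 305 155 [ 0.664 -0.073  0.029] 300 156 [ 0.658 -0.056  0.036] 301 156 [ 0.657 -0.059  0.042] 302 156 [ 0.658 -0.063  0.038] 303 156 [ 0.659 -0.066  0.034] 304 156 [ 0.663 -0.07   0.021] 305 156 [ 0.662 -0.073  0.024] 296 157 [ 0.662 -0.043  0.009] 299 157 [ 0.654 -0.052  0.039] 300 157 [ 0.655 -0.056  0.036] 301 157 [ 0.654 -0.059  0.038] 302 157 [ 0.656 -0.063  0.033] 303 157 [ 0.659 -0.067  0.022] 304 157 [ 0.6
[... 5079 characters left out ...]
.619 -0.057  0.009] 302 169 [ 0.62  -0.064  0.008] 288 170 [ 0.61  -0.016  0.029] 289 170 [ 0.61  -0.019  0.032] 290 170 [ 0.612 -0.023  0.024] 295 170 [ 0.616 -0.04   0.008] 292 172 [ 0.601 -0.029  0.04 ] 293 172 [ 0.601 -0.033  0.042] 292 173 [ 0.596 -0.029  0.045] 293 173 [ 0.597 -0.033  0.04 ] 290 174 [ 0.592 -0.023  0.046] 291 174 [ 0.598 -0.026  0.024] 292 174 [ 0.597 -0.03   0.029] 293 174 [ 0.596 -0.033  0.031] 291 175 [ 0.594 -0.026  0.023] 292 175 [ 0.595 -0.03   0.02 ] 293 175 [ 0.596 -0.033  0.017] 291 176 [ 0.591 -0.026  0.021] 292 176 [ 0.593 -0.03   0.015] 
side 37 [ 0.63702027 -0.05321751  0.06540124] [ 0.62999951 -0.06019976  0.05088444] [ 0.64510233 -0.04227393  0.07625094]
```

```bash
python3 - <<'E'
from h import *
A=np.load('pics/a_top.npz'); C=cloud('top',A['d'])
m=(C[...,2]>.06)&(C[...,0]>.4)&(C[...,0]<.9)&(C[...,1]<-.06)&(C[...,1]>-.3)
P=C[m]; print('box',P.min(0),P.max(0), np.percentile(P,1,axis=0),np.percentile(P,99,axis=0))
m=(C[...,2]>.06)&(C[...,0]>.6)&(C[...,0]<.72)&(C[...,1]<.35)&(C[...,1]>-.35)
P=C[m]
for x in (.6,.63,.66,.69): 
    q=P[(P[:,0]>x)&(P[:,0]<x+.03)]; q=q[q[:,1]<-.07]; print(x,len(q),q[:,1].max() if len(q) else '',q[:,2].max() if len(q) else '')
# printer (calc printer) near x
m=(C[...,2]>.06)&(C[...,1]>-.1)&(C[...,1]<.25)&(C[...,0]>.6); P=C[m]; P=P[P[:,0]<.85]; print('front things',P[:,0].min(), np.percentile(P,2,axis=0),P[:,2].max())
# catch
S=np.load('pics/a_side.npz'); 
for n,D in(('top',C),('side',cloud('side',S['d']))):
    m=(np.hypot(D[...,0]-.65,D[...,1]-.225)<.07)&(D[...,2]>.015); P=D[m]; print(n,len(P),P.min(0),P.max(0),P.mean(0))
E
```

```text
box [ 0.66828244 -0.29997621  0.06005614] [ 0.89993423 -0.06007484  0.43366574] [ 0.67041593 -0.2975958   0.06675484] [ 0.89721604 -0.06738209  0.42737534]
0.6 14 -0.34168126606334764 0.07434567163905159
0.63 44 -0.32095761801640343 0.10171827161943425
0.66 2125 -0.1219232349703115 0.28242710506237567
0.69 860 -0.12223375440066736 0.28717668228826043
front things 0.6285768441453916 [ 0.63764574 -0.09417392  0.06043974] 0.09944009223898553
top 367 [0.61793039 0.20245554 0.01779763] [0.71775847 0.28934111 0.05202809] [0.67085492 0.24133747 0.04151262]
side 290 [0.61736748 0.19868253 0.01562482] [0.71975307 0.28881612 0.04904831] [0.66897588 0.23622996 0.03663485]
```

carry_out([
  [[0,-28,38,0,1],[0,-28,38,0,1],[0,-28,38,0,1],[0,-28,38,0,1],[0,-28,38,0,1],[0,-28,38,0,1],[0,-28,38,0,1],[0,-28,38,0,1]],
])

```text
t: 0.9
eef_pos: [0.404, 0.2649, 0.3023]
tcp_rot: [[-0.0, 0.302, 0.953], [-0.0, 0.953, -0.302], [-1.0, -0.0, -0.0]]
force: [1.6, 0.5, -0.7]
opening: 0.0878
```

carry_out([
  [[0,-28.5,39,0,1],[0,-28.5,39,0,1],[0,-28.5,39,0,1],[0,-28.5,39,0,1],[0,-28.5,39,0,1],[0,-28.5,39,0,1],[0,-28.5,39,0,1],[0,-28.5,39,0,1]],
])

```text
t: 1.7
eef_pos: [0.6327, -0.0468, 0.302]
tcp_rot: [[-0.001, 0.302, 0.953], [0.0, 0.953, -0.302], [-1.0, -0.0, -0.001]]
force: [1.0, 1.3, 0.6]
opening: 0.0876
```

carry_out([
  [[20,0,0,8,1],[20,0,0,8,1],[20,0,0,8,1],[20,0,0,8,1],[10,0,0,0,1],[0,0,0,0,1],[0,0,0,0,1],[0,0,0,0,1]],
])

```text
t: 2.5
eef_pos: [0.6324, -0.0449, 0.2143]
tcp_rot: [[0.002, 0.76, 0.65], [-0.0, 0.65, -0.76], [-1.0, 0.002, 0.002]]
force: [0.2, -0.5, 0.4]
opening: 0.0882
```

```bash
python3 - <<'E'
from h import *
s=env.get_state(); p=s['eef_pos'];R=s['tcp_rot'];print(p,R.round(3),s['q'],s['force'])
print('need to knob, tool mm',R.T@(np.array([.635,-.049,.124])-p)*1000)
im,d=grab('side','c'); cv2.imwrite('pics/c_crop.png',cv2.resize(im[100:260,200:400],None,fx=4,fy=3.5))
t,d=grab('top','c')
cv2.imwrite('pics/c_cropt.png',cv2.resize(t[125:245,200:340],None,fx=4,fy=4))
E
```

```text
[ 0.63235014 -0.04491905  0.21427169] [[ 0.002  0.76   0.65 ]
 [-0.     0.65  -0.76 ]
 [-1.     0.002  0.002]] [-1.24568690e-01  1.80776620e-01  1.28905460e+00 -1.31403217e-05
  1.66946856e+00 -8.31828242e-01] [ 0.23311918 -0.51104495  0.42339448]
need to knob, tool mm [90.27869059 -0.77586465  4.67007595]
```

View pics/c_crop.png

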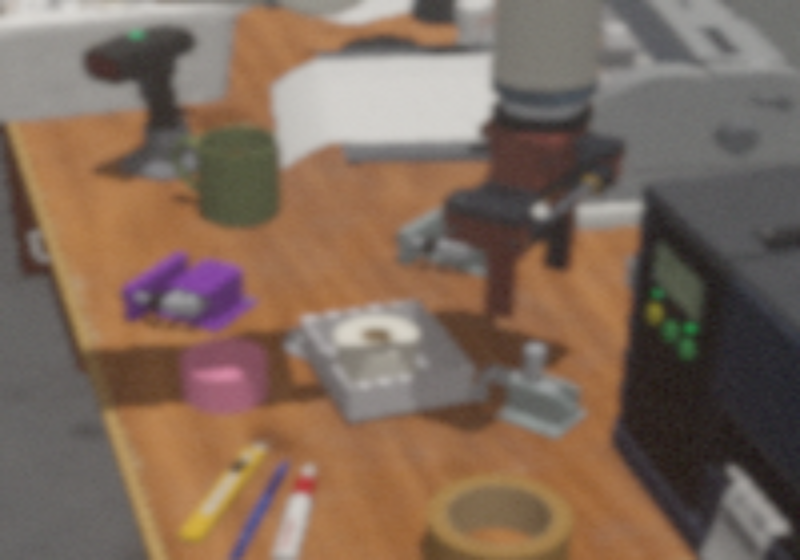

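The side view shows the open gripper above the knob at crop (535,360), with clearance to the black box. I'll descend and close.

carry_out([
  [[15,-1,4,0,1],[15,0,0,0,1],[15,0,0,0,1],[15,0,0,0,1],[15,0,0,0,1],[13,0,0,0,1],[0,0,0,0,1],[0,0,0,0,1]],
])

```text
t: 3.4
eef_pos: [0.6337, -0.0486, 0.1244]
tcp_rot: [[-0.0, 0.761, 0.648], [0.0, 0.648, -0.761], [-1.0, -0.0, -0.0]]
force: [0.3, 0.4, 0.5]
opening: 0.0879
```

carry_out([
  [[0,0,0,0,-1],[0,0,0,0,-1],[0,0,0,0,-1],[0,0,0,0,-1],[0,0,0,0,-1],[0,0,0,0,-1],[0,0,0,0,-1],[0,0,0,0,-1]],
])

```text
t: 4.2
eef_pos: [0.6337, -0.0487, 0.1246]
tcp_rot: [[-0.0, 0.761, 0.648], [-0.0, 0.648, -0.761], [-1.0, -0.0, -0.0]]
force: [-0.0, 0.2, 0.0]
opening: 0.0275
```

carry_out([
  [[0,0,0,0,-1],[0,0,0,0,-1],[0,0,0,0,-1],[0,0,0,0,-1],[0,0,0,0,-1],[0,0,0,0,-1],[0,0,0,0,-1],[0,0,0,0,-1]],
])

```text
t: 5.0
eef_pos: [0.6365, -0.0458, 0.1247]
tcp_rot: [[0.008, 0.76, 0.65], [0.005, 0.65, -0.76], [-1.0, 0.009, 0.002]]
force: [14.6, 9.6, -6.5]
opening: 0.0156
```

Gripped at 15.6 mm (16 mm knob); the knob sits about 4 mm off, so I'll recentre along y and draw.

carry_out([
  [[0,2,0,0,-1],[0,2,0,0,-1],[0,0,2,0,-1],[0,0,2,0,-1],[0,0,2,0,-1],[0,0,2,0,-1],[0,0,2,0,-1],[0,0,0,0,-1]],
])

```text
t: 5.8
eef_pos: [0.6436, -0.0539, 0.1246]
tcp_rot: [[0.001, 0.761, 0.648], [-0.0, 0.648, -0.761], [-1.0, 0.0, 0.0]]
force: [4.5, 2.5, -1.5]
opening: 0.0153
```

carry_out([
  [[0,1,2,0,-1],[0,0,2,0,-1],[0,0,2,0,-1],[0,0,2,0,-1],[0,0,2,0,-1],[0,0,2,0,-1],[0,0,0,0,-1],[0,0,0,0,-1]],
])

```text
t: 6.6
eef_pos: [0.6512, -0.0635, 0.1245]
tcp_rot: [[-0.002, 0.762, 0.648], [-0.002, 0.648, -0.762], [-1.0, -0.003, 0.0]]
force: [-4.8, -3.2, 1.3]
opening: 0.0154
```

carry_out([
  [[0,-1,2,0,-1],[0,0,1,0,-1],[0,0,1,0,-1],[0,0,1,0,-1],[0,0,1,0,-1],[0,0,0,0,-1],[0,0,0,0,-1],[0,0,0,0,-1]],
])

```text
t: 7.4
eef_pos: [0.654, -0.0674, 0.1245]
tcp_rot: [[-0.003, 0.761, 0.648], [0.0, 0.648, -0.761], [-1.0, -0.002, -0.002]]
force: [-8.3, 0.4, 3.1]
opening: 0.0159
```

carry_out([
  [[0,0,1,0,-1],[0,0,1,0,-1],[0,0,0,0,-1],[0,0,0,0,-1],[0,0,0,0,-1],[0,0,0,0,-1],[0,0,0,0,-1],[0,0,0,0,-1]],
])

```text
t: 8.2
eef_pos: [0.6543, -0.0676, 0.1245]
tcp_rot: [[-0.006, 0.761, 0.649], [0.003, 0.649, -0.761], [-1.0, -0.003, -0.006]]
force: [-13.2, 4.9, 5.8]
opening: 0.0154
```

It's at its stop: 28 mm drawn, and the force rises with no travel. I'll relax, open and lift.

carry_out([
  [[0,0,-1.5,0,-1],[0,0,-1.5,0,-0.4],[0,0,0,0,-0.1],[0,0,0,0,-0.1],[0,0,0,0,-0.1],[0,0,0,0,-0.1],[0,0,0,0,-0.1],[0,0,0,0,-0.1]],
])

```text
t: 9.0
eef_pos: [0.6544, -0.0666, 0.1246]
tcp_rot: [[0.0, 0.761, 0.648], [-0.0, 0.648, -0.761], [-1.0, 0.0, 0.0]]
force: [-1.0, -0.4, 0.1]
opening: 0.0396
```

carry_out([
  [[-15,0,0,0,-0.1],[-15,0,0,0,-0.1],[-15,0,0,0,-0.1],[-15,0,0,0,-0.1],[0,0,-40,-8,-1],[0,0,-40,-8,-1],[0,0,-40,-8,-1],[0,0,0,0,-1]],
])

```text
t: 9.8
eef_pos: [0.5623, 0.0149, 0.1854]
tcp_rot: [[-0.001, 0.426, 0.905], [0.001, 0.905, -0.426], [-1.0, 0.0, -0.001]]
force: [0.9, -0.8, 0.1]
opening: 0.0111
```

```bash
python3 - <<'E'
from h import *
s=env.get_state(); print(s['t'],s['eef_pos'],s['tcp_rot'].round(3),s['q'].round(2),s['opening'])
im,d=grab('side','d'); cv2.imwrite('pics/d_crop.png',cv2.resize(im[140:260,220:370],None,fx=5,fy=4.5))
t,d=grab('top','d'); cv2.imwrite('pics/d_cropt.png',cv2.resize(t[125:245,180:340],None,fx=5,fy=5))
C=cloud('side',d*0+np.load('pics/d_side.npz')['d']); m=(np.hypot(C[...,0]-.65,C[...,1]+.065)<.04)&(C[...,2]>.052)&(C[...,2]<.085); print(C[m].mean(0),m.sum())
E
```

```text
9.8 [0.56232505 0.0149093  0.18543679] [[-0.001  0.426  0.905]
 [ 0.001  0.905 -0.426]
 [-1.     0.    -0.001]] [-0.03 -0.    1.53  0.    1.61 -1.16] 0.011139449924580007
[ 0.65253342 -0.07528039  0.06577839] 37
```

View pics/d_crop.png

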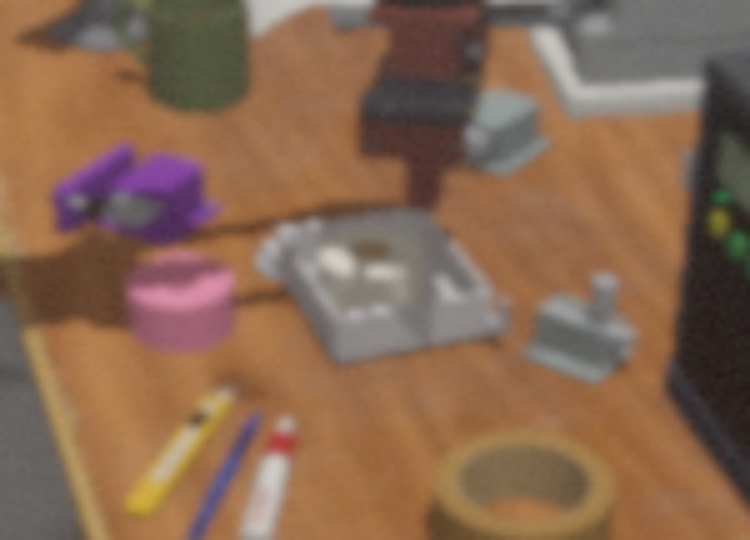

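View pics/d_cropt.png

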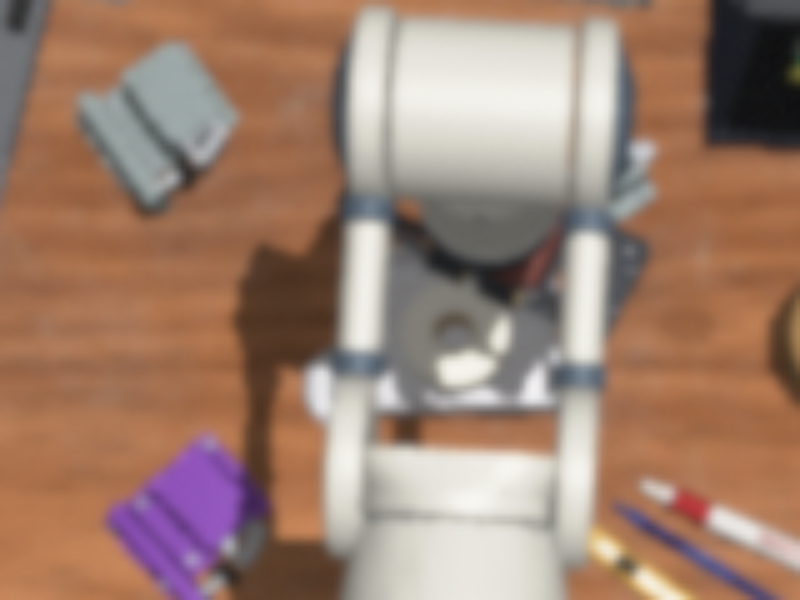

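The bolt is drawn clear: the knob is now at crop (603,295) on the far end of its bracket, with the tray unmoved. Next I'll go to the push side.

carry_out([
  [[0,0,0,7.8,-1],[0,0,0,7.8,-1],[0,0,0,7.8,-1],[0,0,0,7.8,-1],[0,0,0,7.8,-1],[0,0,0,7.8,-1],[0,0,0,7.8,-1],[0,0,0,7.8,-1]],
])

```text
t: 10.7
eef_pos: [0.5665, 0.0115, 0.1856]
tcp_rot: [[0.001, 1.0, 0.027], [-0.0, 0.027, -1.0], [-1.0, 0.001, 0.0]]
force: [0.3, -0.7, -0.2]
opening: 0.0003
```

carry_out([
  [[0,-28,7,0,-1],[0,-28,7,0,-1],[0,-28,7,0,-1],[0,-28,6,0,-1],[0,0,0,0,-1],[0,0,0,0,-1],[0,0,0,0,-1],[0,0,0,0,-1]],
])

```text
t: 11.5
eef_pos: [0.4551, -0.0184, 0.1848]
tcp_rot: [[0.0, 0.999, 0.035], [0.0, 0.035, -0.999], [-1.0, 0.0, -0.0]]
force: [-0.2, 0.3, 0.2]
opening: 0.0006
```

carry_out([
  [[20,0,0,0,-1],[20,0,0,0,-1],[20,0,0,0,-1],[20,0,0,0,-1],[9,0,0,0,-1],[0,0,0,0,-1],[0,0,0,0,-1],[0,0,0,0,-1]],
])

```text
t: 12.3
eef_pos: [0.4549, -0.0184, 0.0969]
tcp_rot: [[0.002, 0.999, 0.035], [-0.0, 0.035, -0.999], [-1.0, 0.002, 0.0]]
force: [-0.6, 0.2, -0.6]
opening: 0.0003
```

carry_out([
  [[0,3,0,0,-1],[0,3,0,0,-1],[0,3,0,0,-1],[0,3,0,0,-1],[0,3,0,0,-1],[0,3,0,0,-1],[0,2,0,0,-1],[0,0,0,0,-1]],
])

```text
t: 13.1
eef_pos: [0.4743, -0.0177, 0.0956]
tcp_rot: [[-0.0, 0.999, 0.035], [-0.0, 0.035, -0.999], [-1.0, -0.0, 0.0]]
force: [-0.1, 0.9, 0.2]
opening: 0.0005
```

```bash
python3 - <<'E'
from h import *
s=env.get_state(); print(s['t'],s['eef_pos'],s['tcp_rot'].round(3),s['q'].round(2),s['opening'],s['force'])
im,d=grab('side','e'); cv2.imwrite('pics/e_crop.png',cv2.resize(im[140:260,220:370],None,fx=5,fy=4.5))
E
```

```text
13.1 [ 0.47433084 -0.01769206  0.09556862] [[-0.     0.999  0.035]
 [-0.     0.035 -0.999]
 [-1.    -0.     0.   ]] [-0.11 -0.19  1.87 -0.    1.46 -0.14] 0.0005324791569791585 [-0.07214607  0.91908548  0.19404041]
```

View pics/e_crop.png

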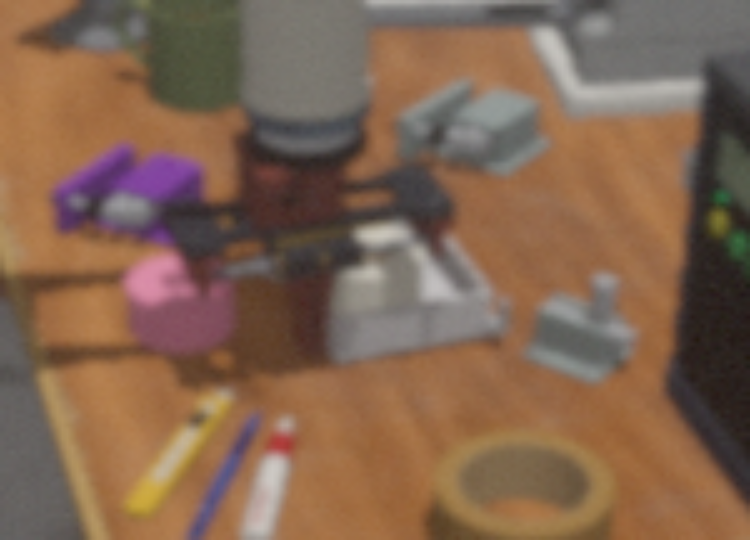

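The closed fingers at crop (310,330) stand against the tray's near wall by the free corner. I'll swing in arc steps of 2° per row.

carry_out([
  [[0,4.6,0.9,-2,-1],[0,4.6,0.9,-2,-1],[0,4.6,0.9,-2,-1],[0,4.6,0.9,-2,-1],[0,4.6,0.9,-2,-1],[0,4.6,0.9,-2,-1],[0,4.6,0.9,-2,-1],[0,4.6,0.9,-2,-1]],
])

```text
t: 13.95
eef_pos: [0.5112, -0.0195, 0.0955]
tcp_rot: [[-0.001, 0.951, 0.31], [-0.001, 0.31, -0.951], [-1.0, -0.002, 0.0]]
force: [-1.9, -2.1, 0.7]
opening: 0.0005
```

```bash
cat >> h.py <<'E'
def own(pin=(.498,.116)):
    s=env.get_state(); R=s['tcp_rot']; p=s['eef_pos']; r=np.append(p[:2]-pin,0)
    th=np.degrees(np.arctan2(R[1,2],R[0,2]))
    print('t',round(s['t'],2),'p',p.round(4),'theta',th.round(2),'a,b',(R[:,2]@r*1e3).round(1),(R[:,1]@r*1e3).round(1),'F own x,y',(R[:,2]@s['force']).round(1),(R[:,1]@s['force']).round(1),s['force'].round(1),s['q'].round(2))
E
python3 - <<'E'
from h import *
own()
im,d=grab('side','f'); cv2.imwrite('pics/f_crop.png',cv2.resize(im[140:260,220:370],None,fx=5,fy=4.5))
E
```

```text
t 13.95 p [ 0.5112 -0.0195  0.0955] theta -71.92 a,b 132.9 -29.5 F own x,y 1.4 -2.5 [-1.9 -2.1  0.7] [-0.1  -0.09  1.78 -0.    1.45 -0.42]
```

View pics/f_crop.png

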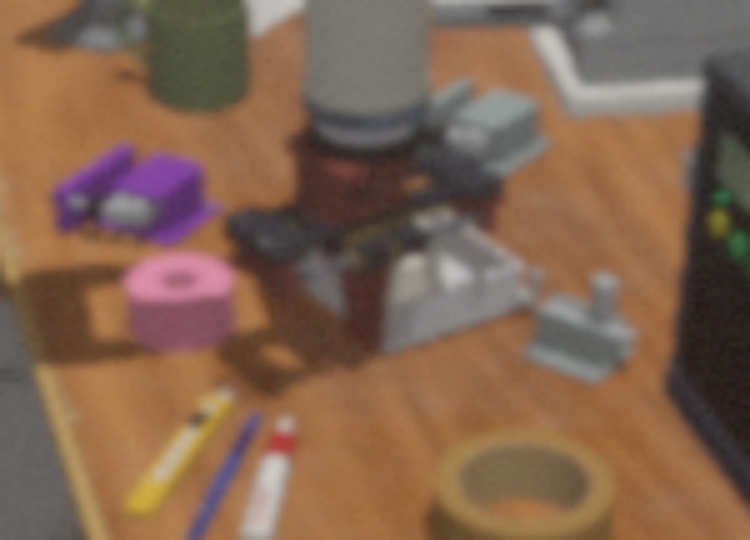

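The tray turns with about 2.5 N and its post, at crop (535,285), is passing the drawn bolt. I'll keep going.

carry_out([
  [[0,4.6,0.9,-2,-1],[0,4.6,0.9,-2,-1],[0,4.6,0.9,-2,-1],[0,4.6,0.9,-2,-1],[0,4.6,0.9,-2,-1],[0,4.6,0.9,-2,-1],[0,4.6,0.9,-2,-1],[0,4.6,0.9,-2,-1]],
])

```text
t: 14.8
eef_pos: [0.5476, -0.0106, 0.0955]
tcp_rot: [[-0.001, 0.829, 0.56], [-0.001, 0.56, -0.829], [-1.0, -0.001, 0.001]]
force: [-0.8, -2.3, 0.8]
opening: 0.0005
```

carry_out([
  [[0,4.6,0.9,-2,-1],[0,4.6,0.9,-2,-1],[0,4.6,0.9,-2,-1],[0,4.6,0.9,-2,-1],[0,4.6,0.9,-2,-1],[0,4.6,0.9,-2,-1],[0,4.6,0.9,-2,-1],[0,0,0,0,-1]],
])

```text
t: 15.6
eef_pos: [0.5766, 0.006, 0.0956]
tcp_rot: [[0.0, 0.668, 0.744], [0.0, 0.744, -0.668], [-1.0, 0.0, -0.0]]
force: [-0.1, -0.7, -0.0]
opening: 0.0005
```

```bash
python3 - <<'E'
from h import *
own()
im,d=grab('side','g'); cv2.imwrite('pics/g_crop.png',cv2.resize(im[120:260,220:370],None,fx=5,fy=4))
im,d=grab('top','g'); cv2.imwrite('pics/g_cropt.png',cv2.resize(im[125:245,180:340],None,fx=5,fy=5))
E
```

```text
t 15.6 p [0.5766 0.006  0.0956] theta -41.95 a,b 132.0 -29.3 F own x,y 0.4 -0.6 [-0.1 -0.7 -0. ] [-0.05  0.09  1.6   0.    1.45 -0.89]
```

View pics/g_crop.png

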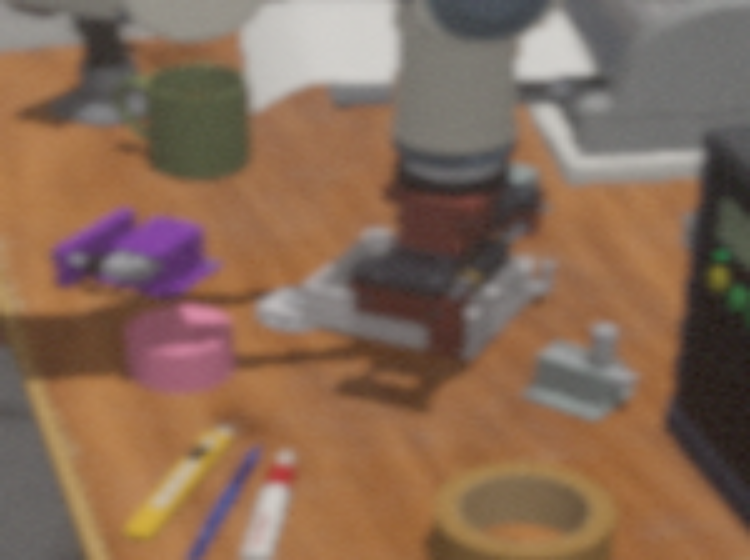

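View pics/g_cropt.png

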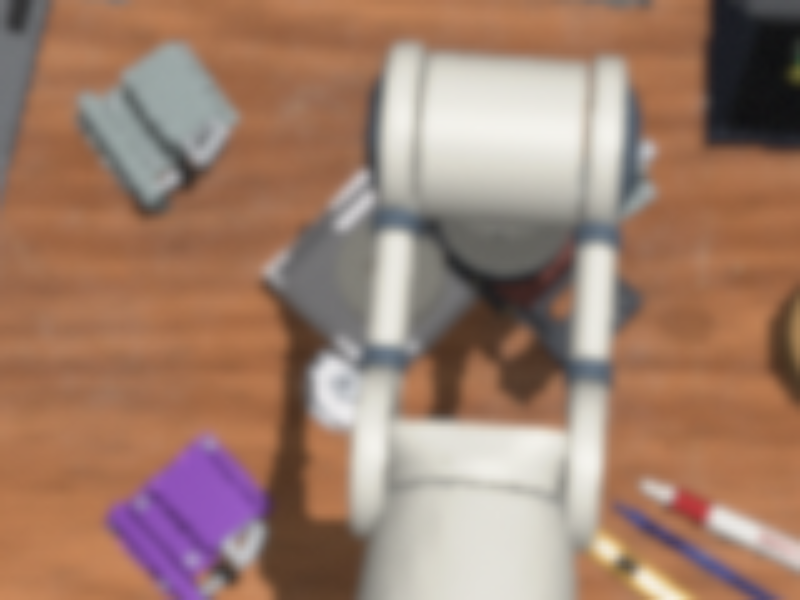

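The tray is turned about 46°, with theta at -42° and the post at about -10° from the pin. The pawl should be met at about 25°, so I'll do roughly 26° more, then go slowly.

carry_out([
  [[0,4.6,0.9,-2,-1],[0,4.6,0.9,-2,-1],[0,4.6,0.9,-2,-1],[0,4.6,0.9,-2,-1],[0,4.6,0.9,-2,-1],[0,4.6,0.9,-2,-1],[0,4.6,0.9,-2,-1],[0,4.6,0.9,-2,-1]],
])

```text
t: 16.5
eef_pos: [0.6037, 0.032, 0.0957]
tcp_rot: [[0.0, 0.435, 0.9], [-0.0, 0.9, -0.435], [-1.0, 0.0, 0.0]]
force: [0.3, -2.4, -0.1]
opening: 0.0006
```

carry_out([
  [[0,3.45,0.7,-1.5,-1],[0,3.45,0.7,-1.5,-1],[0,3.45,0.7,-1.5,-1],[0,3.45,0.7,-1.5,-1],[0,2.3,0.5,-1,-1],[0,2.3,0.5,-1,-1],[0,2.3,0.5,-1,-1],[0,0,0,0,-1]],
])

```text
t: 17.3
eef_pos: [0.6151, 0.0497, 0.0956]
tcp_rot: [[-0.0, 0.291, 0.957], [0.0, 0.957, -0.291], [-1.0, 0.0, -0.0]]
force: [0.3, -1.9, 0.8]
opening: 0.0005
```

```bash
python3 - <<'E'
from h import *
own()
im,d=grab('side','i'); cv2.imwrite('pics/i_crop.png',cv2.resize(im[120:260,220:370],None,fx=5,fy=4))
im,d=grab('top','i'); cv2.imwrite('pics/i_cropt.png',cv2.resize(im[125:245,180:340],None,fx=5,fy=5))
E
```

```text
t 17.3 p [0.6151 0.0497 0.0956] theta -16.92 a,b 131.4 -29.3 F own x,y 0.8 -1.7 [ 0.3 -1.9  0.8] [ 0.03  0.19  1.49  0.    1.46 -1.25]
```

View pics/i_crop.png

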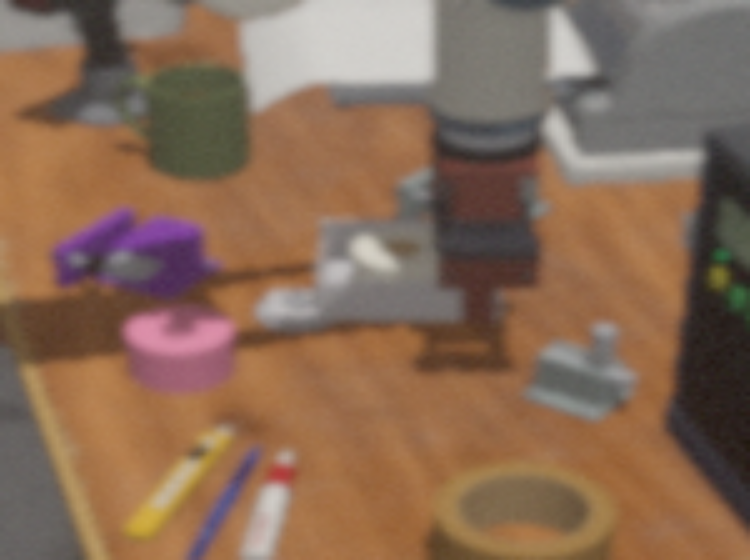

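View pics/i_cropt.png

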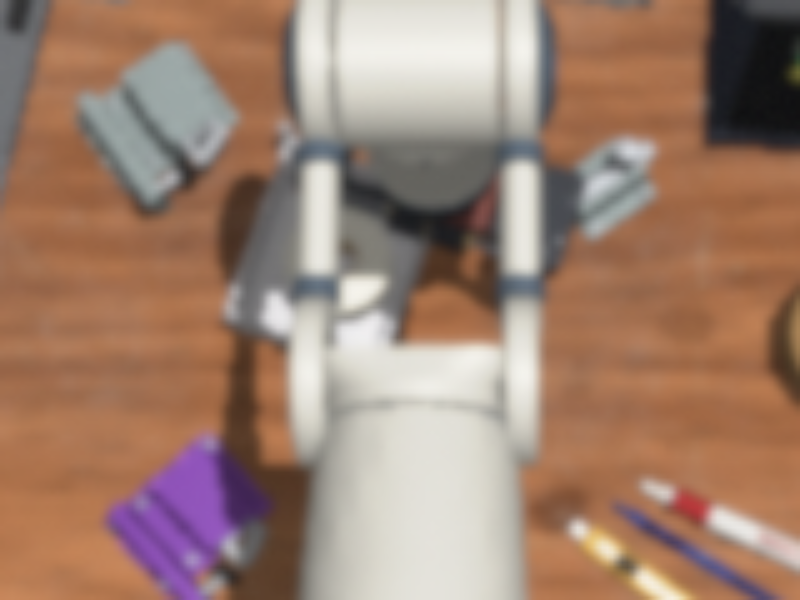

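The post at top-crop (285,130) is about 50 mm short of the pawl at (207,145).

carry_out([
  [[0,2.3,0.5,-1,-1],[0,2.3,0.5,-1,-1],[0,2.3,0.5,-1,-1],[0,2.3,0.5,-1,-1],[0,2.3,0.5,-1,-1],[0,2.3,0.5,-1,-1],[0,2.3,0.5,-1,-1],[0,2.3,0.5,-1,-1]],
])

```text
t: 18.2
eef_pos: [0.6234, 0.0665, 0.0956]
tcp_rot: [[0.0, 0.155, 0.988], [0.0, 0.988, -0.155], [-1.0, 0.0, -0.0]]
force: [0.1, -1.4, 0.0]
opening: 0.0007
```

carry_out([
  [[0,1.15,0.25,-0.5,-1],[0,1.15,0.25,-0.5,-1],[0,1.15,0.25,-0.5,-1],[0,1.15,0.25,-0.5,-1],[0,0,0,0,-1],[0,0,0,0,-1],[0,0,0,0,-1],[0,0,0,0,-1]],
])

```text
t: 19.0
eef_pos: [0.6249, 0.0708, 0.0957]
tcp_rot: [[-0.0, 0.121, 0.993], [0.0, 0.993, -0.121], [-1.0, 0.0, -0.0]]
force: [-0.1, 0.6, -0.9]
opening: 0.0005
```

```bash
python3 - <<'E'
from h import *
own()
E
```

```text
t 19.0 p [0.6249 0.0708 0.0957] theta -6.97 a,b 131.4 -29.4 F own x,y -0.2 0.6 [-0.1  0.6 -0.9] [ 0.06  0.22  1.45  0.    1.46 -1.39]
```

carry_out([
  [[0,1.15,0.25,-0.5,-1],[0,1.15,0.25,-0.5,-1],[0,1.15,0.25,-0.5,-1],[0,1.15,0.25,-0.5,-1],[0,0,0,0,-1],[0,0,0,0,-1],[0,0,0,0,-1],[0,0,0,0,-1]],
])

```text
t: 19.8
eef_pos: [0.6264, 0.0753, 0.0957]
tcp_rot: [[0.0, 0.087, 0.996], [0.0, 0.996, -0.087], [-1.0, 0.0, -0.0]]
force: [0.7, -1.3, -0.3]
opening: 0.0005
```

carry_out([
  [[0,1.15,0.25,-0.5,-1],[0,1.15,0.25,-0.5,-1],[0,1.15,0.25,-0.5,-1],[0,0,0,0,-1],[0,0,0,0,-1],[0,0,0,0,-1],[0,0,0,0,-1],[0,0,0,0,-1]],
])

```text
t: 20.6
eef_pos: [0.6274, 0.0786, 0.0957]
tcp_rot: [[0.0, 0.061, 0.998], [0.0, 0.998, -0.061], [-1.0, 0.0, 0.0]]
force: [0.3, -0.4, -0.3]
opening: 0.0002
```

carry_out([
  [[0,1.15,0.25,-0.5,-1],[0,1.15,0.25,-0.5,-1],[0,1.15,0.25,-0.5,-1],[0,0,0,0,-1],[0,0,0,0,-1],[0,0,0,0,-1],[0,0,0,0,-1],[0,0,0,0,-1]],
])

```text
t: 21.4
eef_pos: [0.6284, 0.0817, 0.0957]
tcp_rot: [[0.0, 0.035, 0.999], [-0.0, 0.999, -0.035], [-1.0, -0.0, 0.0]]
force: [1.0, -3.3, 0.4]
opening: 0.0006
```

```bash
python3 - <<'E'
from h import *
own()
im,d=grab('side','j'); cv2.imwrite('pics/j_crop.png',cv2.resize(im[120:260,220:370],None,fx=5,fy=4))
im,d=grab('top','j'); cv2.imwrite('pics/j_cropt.png',cv2.resize(im[125:205,180:280],None,fx=8,fy=7))
E
```

```text
t 21.4 p [0.6284 0.0817 0.0957] theta -1.99 a,b 131.5 -29.7 F own x,y 1.1 -3.2 [ 1.  -3.3  0.4] [ 0.08  0.24  1.44 -0.    1.47 -1.46]
```

View pics/j_cropt.png

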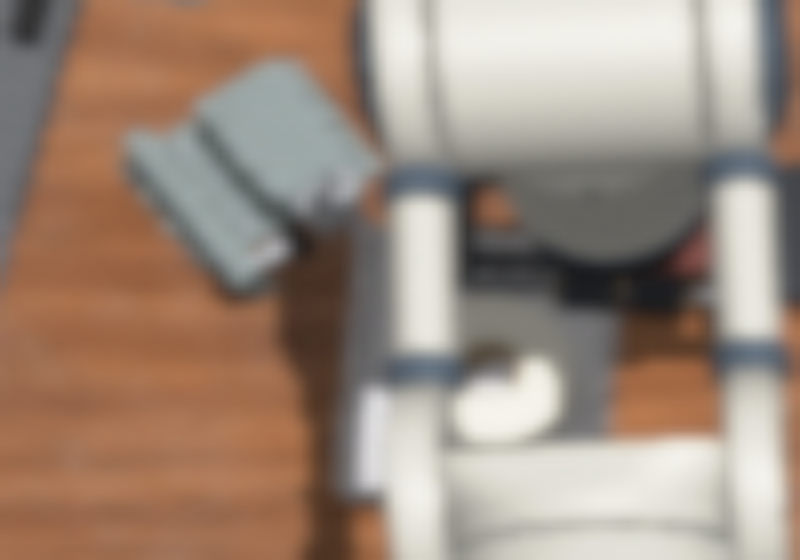

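The post has reached the pawl, at crop (335,200), and the force is starting to rise. I'll go on in steps of about 2 mm.

carry_out([
  [[0,1.15,0.25,-0.5,-1],[0,1.15,0.25,-0.5,-1],[0,0,0,0,-1],[0,0,0,0,-1],[0,0,0,0,-1],[0,0,0,0,-1],[0,0,0,0,-1],[0,0,0,0,-1]],
])

```text
t: 22.3
eef_pos: [0.629, 0.0843, 0.0957]
tcp_rot: [[0.0, 0.017, 1.0], [0.0, 1.0, -0.017], [-1.0, 0.0, 0.0]]
force: [0.7, -4.0, 0.9]
opening: 0.0002
```

carry_out([
  [[0,1.15,0.25,-0.5,-1],[0,1.15,0.25,-0.5,-1],[0,0,0,0,-1],[0,0,0,0,-1],[0,0,0,0,-1],[0,0,0,0,-1],[0,0,0,0,-1],[0,0,0,0,-1]],
])

```text
t: 23.1
eef_pos: [0.6295, 0.0864, 0.0957]
tcp_rot: [[0.0, -0.0, 1.0], [-0.0, 1.0, 0.0], [-1.0, -0.0, 0.0]]
force: [2.0, -3.8, 0.2]
opening: 0.0003
```

carry_out([
  [[0,1.15,0.25,-0.5,-1],[0,1.15,0.25,-0.5,-1],[0,0,0,0,-1],[0,0,0,0,-1],[0,0,0,0,-1],[0,0,0,0,-1],[0,0,0,0,-1],[0,0,0,0,-1]],
])

```text
t: 23.9
eef_pos: [0.63, 0.0888, 0.0956]
tcp_rot: [[-0.0, -0.018, 1.0], [0.0, 1.0, 0.018], [-1.0, 0.0, -0.0]]
force: [1.9, -4.0, 0.4]
opening: 0.0005
```

carry_out([
  [[0,1.15,0.25,-0.5,-1],[0,1.15,0.25,-0.5,-1],[0,0,0,0,-1],[0,0,0,0,-1],[0,0,0,0,-1],[0,0,0,0,-1],[0,0,0,0,-1],[0,0,0,0,-1]],
])

```text
t: 24.7
eef_pos: [0.6303, 0.0914, 0.0956]
tcp_rot: [[-0.0, -0.035, 0.999], [0.001, 0.999, 0.035], [-1.0, 0.001, -0.0]]
force: [0.7, -1.3, 0.2]
opening: 0.0
```

carry_out([
  [[0,1.15,0.2,-0.5,-1],[0,1.15,0.2,-0.5,-1],[0,0,0,0,-1],[0,0,0,0,-1],[0,0,0,0,-1],[0,0,0,0,-1],[0,0,0,0,-1],[0,0,0,0,-1]],
])

```text
t: 25.5
eef_pos: [0.6307, 0.0934, 0.0956]
tcp_rot: [[0.0, -0.053, 0.999], [-0.0, 0.999, 0.053], [-1.0, -0.0, 0.0]]
force: [0.6, -3.4, 0.4]
opening: 0.0004
```

```bash
python3 - <<'E'
from h import *
own()
im,d=grab('side','k'); cv2.imwrite('pics/k_crop.png',cv2.resize(im[140:210,260:360],None,fx=8,fy=8))
im,d=grab('top','k'); cv2.imwrite('pics/k_cropt.png',cv2.resize(im[125:205,180:280],None,fx=8,fy=7))
E
```

```text
t 25.5 p [0.6307 0.0934 0.0956] theta 3.02 a,b 131.3 -29.6 F own x,y 0.5 -3.4 [ 0.6 -3.4  0.4] [ 0.09  0.25  1.43 -0.    1.47 -1.53]
```

View pics/k_cropt.png

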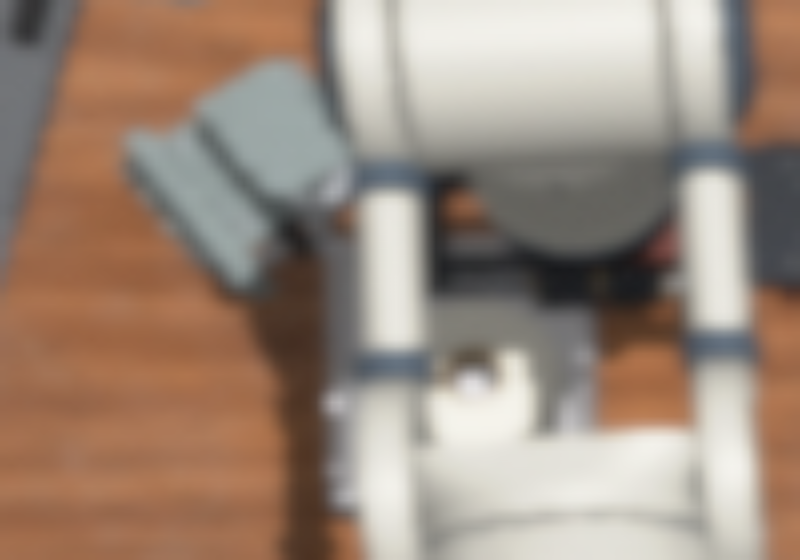

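View pics/k_crop.png

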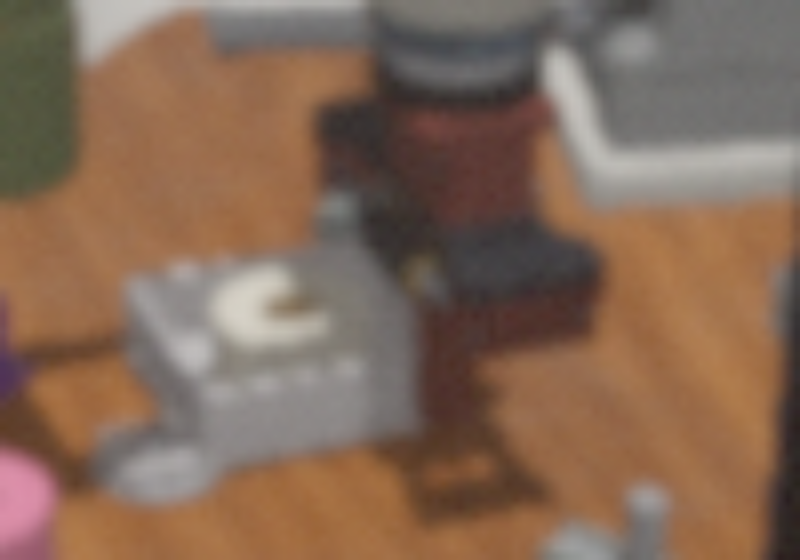

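The post, near (320,215), is beside the pawl with about 20 mm left to the buffer at (265,250). I'll continue.

carry_out([
  [[0,1.15,0.2,-0.5,-1],[0,1.15,0.2,-0.5,-1],[0,0,0,0,-1],[0,0,0,0,-1],[0,0,0,0,-1],[0,0,0,0,-1],[0,0,0,0,-1],[0,0,0,0,-1]],
])

```text
t: 26.4
eef_pos: [0.631, 0.0953, 0.0956]
tcp_rot: [[0.0, -0.07, 0.998], [-0.001, 0.998, 0.07], [-1.0, -0.001, -0.0]]
force: [0.8, -6.4, 0.0]
opening: 0.0006
```

carry_out([
  [[0,1.15,0.2,-0.5,-1],[0,1.15,0.2,-0.5,-1],[0,0,0,0,-1],[0,0,0,0,-1],[0,0,0,0,-1],[0,0,0,0,-1],[0,0,0,0,-1],[0,0,0,0,-1]],
])

```text
t: 27.2
eef_pos: [0.6314, 0.0972, 0.0956]
tcp_rot: [[0.0, -0.087, 0.996], [-0.002, 0.996, 0.087], [-1.0, -0.002, 0.0]]
force: [1.6, -6.6, 0.6]
opening: 0.0005
```

carry_out([
  [[0,1.15,0.2,-0.5,-1],[0,1.15,0.2,-0.5,-1],[0,0,0,0,-1],[0,0,0,0,-1],[0,0,0,0,-1],[0,0,0,0,-1],[0,0,0,0,-1],[0,0,0,0,-1]],
])

```text
t: 28.0
eef_pos: [0.6317, 0.0989, 0.0957]
tcp_rot: [[0.001, -0.104, 0.995], [-0.003, 0.995, 0.104], [-1.0, -0.003, 0.0]]
force: [1.8, -9.5, 0.9]
opening: 0.0001
```

carry_out([
  [[0,1.0,0.2,-0.4,-1],[0,1.0,0.2,-0.4,-1],[0,0,0,0,-1],[0,0,0,0,-1],[0,0,0,0,-1],[0,0,0,0,-1],[0,0,0,0,-1],[0,0,0,0,-1]],
])

```text
t: 28.8
eef_pos: [0.632, 0.1005, 0.0957]
tcp_rot: [[0.001, -0.118, 0.993], [-0.003, 0.993, 0.118], [-1.0, -0.004, 0.0]]
force: [2.1, -11.0, 0.7]
opening: 0.0006
```

carry_out([
  [[0,0.8,0.2,-0.3,-1],[0,0.8,0.1,-0.3,-1],[0,0,0,0,-1],[0,0,0,0,-1],[0,0,0,0,-1],[0,0,0,0,-1],[0,0,0,0,-1],[0,0,0,0,-1]],
])

```text
t: 29.6
eef_pos: [0.6322, 0.1016, 0.0957]
tcp_rot: [[0.001, -0.128, 0.992], [-0.004, 0.992, 0.128], [-1.0, -0.004, 0.0]]
force: [1.2, -12.1, 0.4]
opening: 0.0005
```

carry_out([
  [[0,0.8,0.1,-0.3,-1],[0,0.7,0.1,-0.3,-1],[0,0,0,0,-1],[0,0,0,0,-1],[0,0,0,0,-1],[0,0,0,0,-1],[0,0,0,0,-1],[0,0,0,0,-1]],
])

```text
t: 30.4
eef_pos: [0.6323, 0.1028, 0.0957]
tcp_rot: [[0.001, -0.138, 0.99], [-0.005, 0.99, 0.138], [-1.0, -0.005, 0.001]]
force: [2.5, -14.0, 0.9]
opening: 0.0003
```

```bash
python3 - <<'E'
from h import *
own()
im,d=grab('top','l'); cv2.imwrite('pics/l_cropt.png',cv2.resize(im[125:185,180:255],None,fx=10,fy=10,interpolation=cv2.INTER_CUBIC))
E
```

```text
t 30.4 p [0.6323 0.1028 0.0957] theta 7.93 a,b 131.2 -31.6 F own x,y 0.5 -14.2 [  2.5 -14.    0.9] [ 0.11  0.25  1.42 -0.    1.47 -1.6 ]
```

View pics/l_cropt.png

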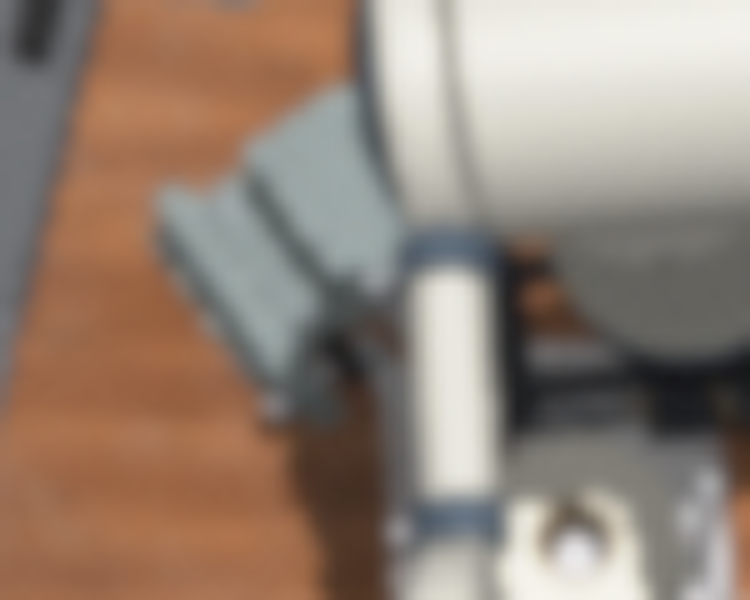

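carry_out([
  [[0,0.6,0.1,0,-1],[0,0.6,0,0,-1],[0,0,0,0,-1],[0,0,0,0,-1],[0,0,0,0,-1],[0,0,0,0,-1],[0,0,0,0,-1],[0,0,0,0,-1]],
])

```text
t: 31.25
eef_pos: [0.6324, 0.1037, 0.0958]
tcp_rot: [[0.002, -0.138, 0.99], [-0.005, 0.99, 0.138], [-1.0, -0.005, 0.001]]
force: [3.1, -14.4, 0.7]
opening: 0.0003
```

carry_out([
  [[0,0.6,0.1,-0.2,-1],[0,0.6,0,-0.2,-1],[0,0,0,0,-1],[0,0,0,0,-1],[0,0,0,0,-1],[0,0,0,0,-1],[0,0,0,0,-1],[0,0,0,0,-1]],
])

```text
t: 32.05
eef_pos: [0.6325, 0.1043, 0.0958]
tcp_rot: [[0.002, -0.144, 0.99], [-0.006, 0.99, 0.144], [-1.0, -0.007, 0.001]]
force: [3.3, -16.1, 0.6]
opening: 0.0002
```

The force rises smoothly to 16 N with no clear snap, so I can't tell whether this is the pawl or the buffer. I'll back off and look.

carry_out([
  [[0,-2,0,0,-1],[0,-4,0,0,-1],[0,-8,0,0,-1],[0,-16,0,0,-1],[-20,-30,0,0,-1],[-40,-30,0,0,-1],[-45,0,-20,0,-1],[-45,0,-20,0,-1]],
])

```text
t: 32.85
eef_pos: [0.6046, 0.012, 0.2462]
tcp_rot: [[-0.002, -0.146, 0.989], [0.001, 0.989, 0.146], [-1.0, 0.002, -0.001]]
force: [0.4, -0.4, 0.3]
opening: 0.0005
```

```bash
python3 - <<'E'
from h import *
own()
im,d=grab('side','m'); cv2.imwrite('pics/m_crop.png',cv2.resize(im[140:215,260:360],None,fx=8,fy=8,interpolation=cv2.INTER_CUBIC))
im,d=grab('top','m'); cv2.imwrite('pics/m_cropt.png',cv2.resize(im[125:215,180:290],None,fx=7,fy=6.6,interpolation=cv2.INTER_CUBIC))
E
```

```text
t 32.85 p [0.6046 0.012  0.2462] theta 8.38 a,b 90.3 -118.4 F own x,y 0.4 -0.4 [ 0.4 -0.4  0.3] [-0.04  0.1   1.32  0.    1.72 -1.75]
```

View pics/m_crop.png

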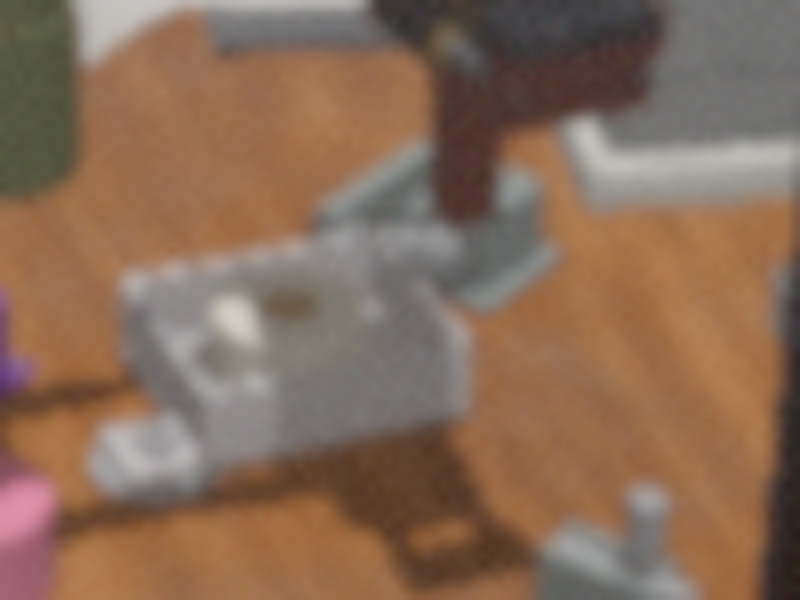

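View pics/m_cropt.png

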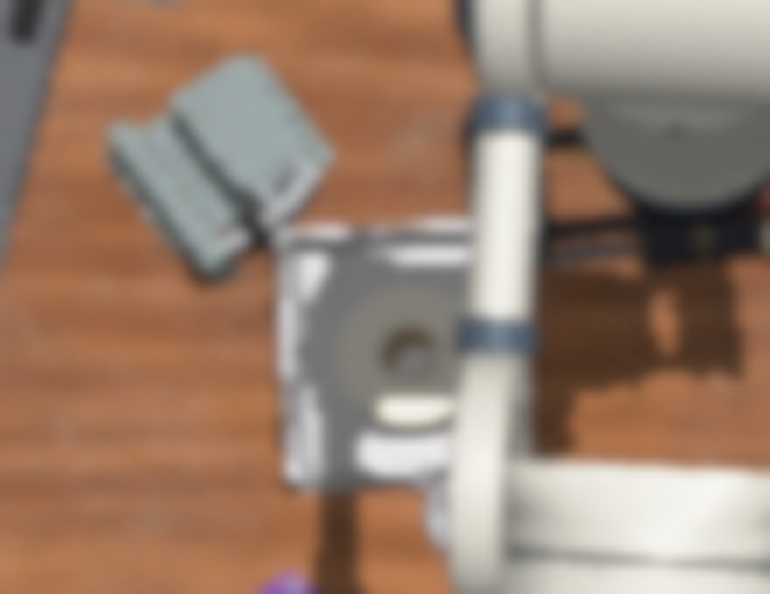

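```bash
python3 - <<'E'
from h import *
def tp(u,v,z): return ray('top',180+(u+.5)/7-.5,125+(v+.5)/6.6-.5,z)
a=tp(283,232,.046); b=tp(290,487,.046); c=tp(470,222,.046)
e=a-b; print(a,b,np.hypot(*e[:2]),'theta',np.degrees(np.arctan2(e[1],e[0])), np.degrees(np.arctan2(*(a-c)[:2][::-1]))-90)
# post angle from cloud near
S=np.load('pics/m_side.npz'); C=cloud('side',S['d']); T=np.load('pics/m_top.npz'); D=cloud('top',T['d'])
pin=np.array([.498,.116])
for z,nm,th in [(tp(263,215,.042),'post?',0),(tp(290,185,.04),'pawl?',0),(tp(235,240,.04),'buffer?',0)]:
    r=z[:2]-pin; print(nm,z.round(4),np.hypot(*r),np.degrees(np.arctan2(r[1],r[0])))
t=T['im'][138:168,190:235]; cv2.imwrite('pics/n_cropt.png',cv2.resize(t,None,fx=16,fy=16,interpolation=cv2.INTER_CUBIC))
d=T['d'][145:166,195:232]; Z=D[145:166,195:232,2]; np.set_printoptions(linewidth=250); print((Z*1000).round().astype(int))
E
```

```text
[0.6371074  0.21490498 0.046     ] [0.50490311 0.20635695 0.046     ] 0.13248034663985953 theta 3.6994688455907503 4.475099667061883
post? [0.6469 0.2256 0.042 ] 0.18493644007516263 36.362030403194524
pawl? [0.6636 0.2135 0.04  ] 0.19218262963537963 30.4946601558199
buffer? [0.634  0.2391 0.04  ] 0.18341040219044843 42.13708778677189
[[                  41                   41                   41                   43                    5                    2                    5                    6                    2                    9                    5
                     7                   43                   47                   48                   47                   42                   47                   43                   50                   45                   45
                    51                   46                   46                   48                   50                   32                    3                    8                    0                    0                   -3
                     1                   -1                   -3 
[... 15103 characters left out ...]
0                    0                    2                   -6                   -1
                     1                   36                   39                   38                   36                   29                   25                    3                   -2                   -1                    1
                    -1                   -4                   44                   43                   24                   10                    8                    9                   10                    8                    8
                    12                    8                   13                   16]]<stdin>:11: RuntimeWarning: invalid value encountered in cast
```

View pics/n_cropt.png

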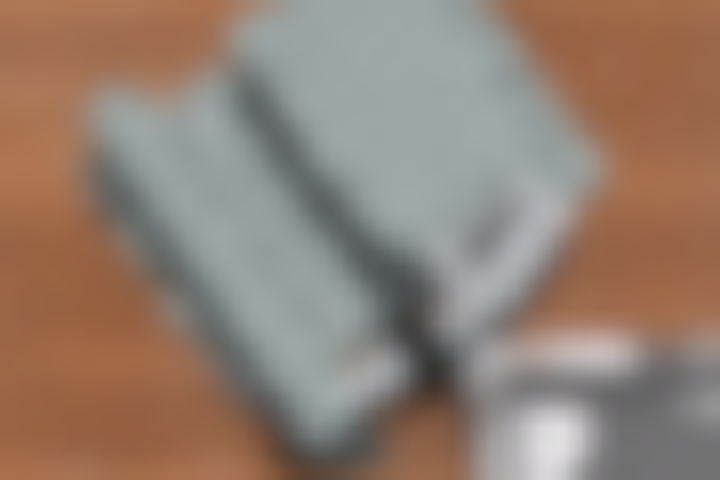

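```bash
python3 - <<'E'
from h import *
np.set_printoptions(linewidth=250)
r=(slice(148,168),slice(205,225))
for k in 'am':
    T=np.load(f'pics/{k}_top.npz'); D=cloud('top',T['d']); print(k); Z=np.nan_to_num(D[r][...,2]*1000).round().astype(int)
    print('    ',*range(205,225)); 
    for v,row in zip(range(148,168),Z): print(v,*['%3d'%x for x in row])
a=cv2.imread('pics/a_top.png')[138:168,190:235]; m=cv2.imread('pics/m_top.png')[138:168,190:235]
cv2.imwrite('pics/o.png',cv2.resize(np.hstack([a,m]),None,fx=8.8,fy=16,interpolation=cv2.INTER_NEAREST))
E
```

```text
a
     205 206 207 208 209 210 211 212 213 214 215 216 217 218 219 220 221 222 223 224
148   2   6   4   4  46  43  43  48  50  47  42  40  48  46  44  41  47  45  10   5
149   3   3   5   2   9  47  50  45  46  46  49  48  50  44  43  46  41  38   6   8
150   7   1   7   1   7  41  41  43  50  49  44  46  43  42  45  40  30  31  37   3
151   1   2   2   6   6   7  40  43  46  43  52  51  44  46  42  41  31  40  38  38
152   4   7   3   4   5   6   4  35  48  46  43  41  39  36  34  27   8  36  34  32
153   1   5  10   9   5   4   5   7  47  45  42  34  36  34  27   6  40  42  33  31
154   8   6  -1   9   6   7   1   0  10  10   3  37  34  37   1  42  37  40  29  -3
155  37   6   9   4   5   5   3   5   4   5   3   6  38  36   1  40  35  36  30  -3
156  44  44   4  11   5   7   6   1   6   2  37   4   1  38  39  38  35  30  -2  -6
157  44  42  42   4   7   7   8   6   4  38  38  36  -1  38  39  40  36  -5  -1  -1
158  46  44  43   5   2   5   8   5   2  36  38  37  39   3  36  29  22  -3   2   2
159  41  42  42  37   7   0   7   9   9  36  40  40  36   1   4  -1  -2  -2  -2   3
160  
[... 1733 characters left out ...]
  36  32   1  -3   1   2  -3
160  44  37  44  36  42   8   2  -2  32  37  33  39  40  28  43  43  45  44  48  47
161   3  38  40  39  41   2  32  31  34  33  39  36  33  25  44  45  45  42  36  41
162   6   0  45  44  42  45   0  36  32  -3   1  32   0  -2  47  43  29  32  28  29
163   4  31  41  43  41  43  41  28  -1  -2  -1   0  -1  -1  48  44  22  18  17  12
164   5  -3  33  45   0  43  44  32  -1   0   2  -3   1   2  44  48  25  11   7  12
165  -1   1  36  39  38  36  29  25   3  -2  -1   1  -1  -4  44  43  24  10   8   9
166  -1  -4   3  37  36  23  27  19   8  -2  -2   0  -1   2  -3  43  22   5  11   7
167   2   1   5  -2   1  17  14   9   0   0  -1   4  -2   0   0  46  27  12  11  11
```

View pics/o.png

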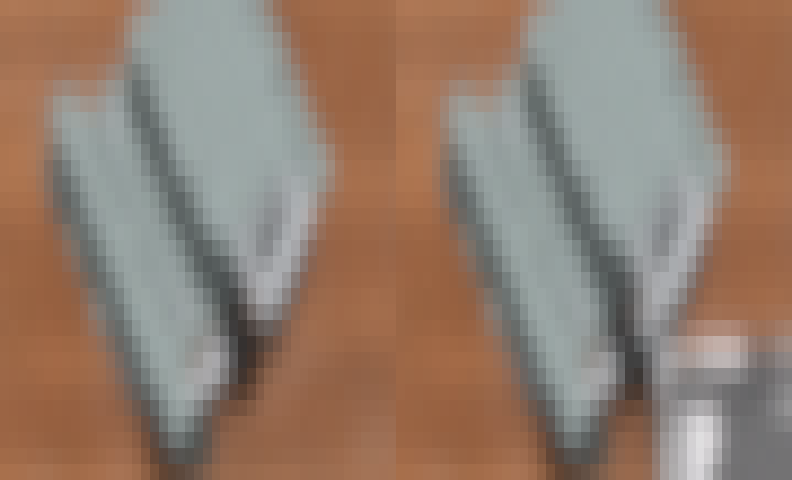

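The depth change suggests the post now sits in the gap at top pixel (217.7,157.7), with the buffer pushed back about 1 px and the pawl out. I'll clear the arm away and check with averaged views.

carry_out([
  [[-10,-20,-25,0,-1],[-10,-20,-25,0,-1],[-10,-20,-30,0,-1],[-10,-20,-30,0,-1],[-10,-20,-30,0,-1],[0,-20,-30,0,-1],[0,-20,-10,0,-1],[0,0,0,0,-1]],
])

```text
t: 33.75
eef_pos: [0.4468, -0.1535, 0.2956]
tcp_rot: [[0.001, -0.144, 0.99], [-0.0, 0.99, 0.144], [-1.0, -0.0, 0.001]]
force: [0.7, -0.7, 0.0]
opening: 0.0007
```

```bash
python3 - <<'E'
from h import *
I={};Dm={}
for n in('top','side'):
    L=[env.get_image(n) for _ in range(5)]
    I[n]=np.mean([l[0] for l in L],0); Dm[n]=np.median([l[1] for l in L],0); np.savez(f'pics/p_{n}.npz',im=I[n],d=Dm[n])
print(env.get_state()['t'])
a=np.load('pics/a_top.npz')['im'][140:170,195:230]; m=I['top'][140:170,195:230]
cv2.imwrite('pics/p1.png',cv2.resize(np.hstack([a,m]).astype(np.uint8),None,fx=11,fy=16,interpolation=cv2.INTER_CUBIC))
a=np.load('pics/a_side.npz')['im'][150:185,290:335]; m=I['side'][150:185,290:335]
cv2.imwrite('pics/p2.png',cv2.resize(np.hstack([a,m]).astype(np.uint8),None,fx=8.8,fy=14,interpolation=cv2.INTER_CUBIC))
cv2.imwrite('pics/p3.png',cv2.resize(I['top'][120:250,170:340].astype(np.uint8),None,fx=4.5,fy=4.5,interpolation=cv2.INTER_CUBIC))
D=cloud('top',Dm['top'])
print('    ',*range(205,225)); 
for v in range(150,166): print(v,*['%3d'%x for x in np.nan_to_num(D[v,205:225,2]*1000).round()])
E
```

```text
34.25
     205 206 207 208 209 210 211 212 213 214 215 216 217 218 219 220 221 222 223 224
150   4   5   2   5   4  38  44  47  47  42  45  48  46  47  45  38  37  33  38   3
151   5   4   5   5   5   4  44  46  45  46  44  46  48  45  34  38  33  37  36  37
152   6   4   5   5   3   5   2  36  44  44  43  45  37  37  35  30   3  35  34  32
153   3   4   3   4   9   3   5  11  45  45  44  37  37  32  26   3  39  34  37  26
154   4   5   6   4   5   4   4   6  14   8   3  36  38  36   5  37  35  37  30   1
155  41   3   3   3   5   6   5   6   6   3   5   3  35  40  -1  38  38  35  25  -1
156  41  44   6   4   4   3   4   6   5   4   5   4   0  40  36  36  36  27  -1   0
157  43  46  40   5   6   6   4   8   7  38  39   2  40  44  37  38  31  -1  -3  -1
158  45  44  43   4   3   5   4   9  38  39  39  36  42  43  35  27  24  -1   0   1
159  41  46  44  43   5   3   3   6  -3  38  40  39  38  39  28  -1  -1   0   1  -2
160  44  43  44  45  40   3  -1  -1  35  35  38  39  37  32  44  42  45  47  45  44
161   4  44  45  44  39  -1  33  36  37  33  37  37  32  28  46  44  43  41  40  40
162   3   3  41  43  44  44  35  35  32   1  -2  30   1  -2  46  45  28  29  28  29
163   4  34  40  43  43  42  43  33  -1  -1   2  -3   0  -3  43  47  23  17  14  18
164   3   0  37  42  42  44  44  27   0   0   1  -2   0   1  45  43  22   8   7  10
165   1  -1  35  37  41  40  34  27   0   0  -2  -3   1  -1  45  44  24   9  10  10
```

View pics/p1.png

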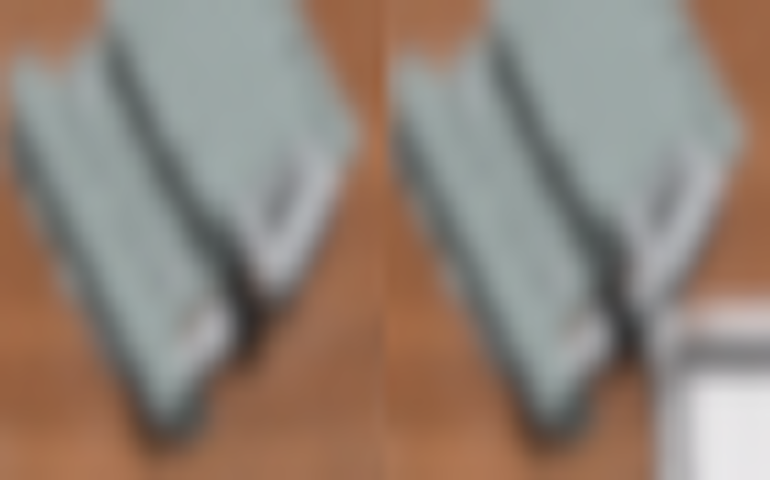

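View pics/p2.png

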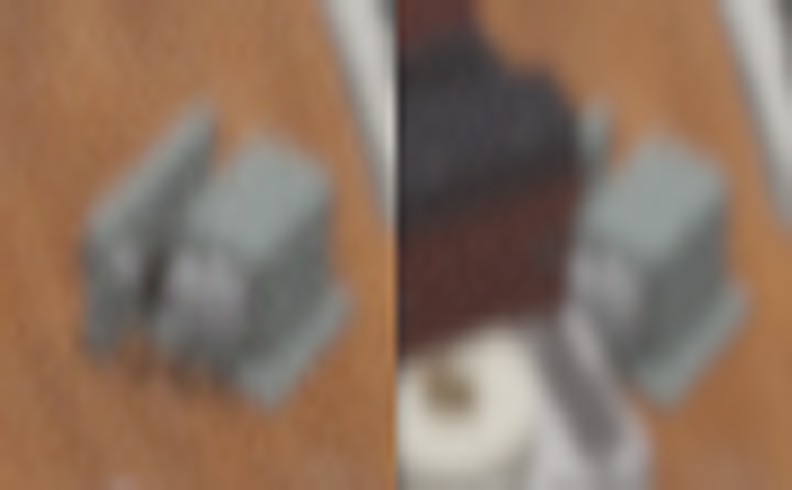

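View pics/p3.png

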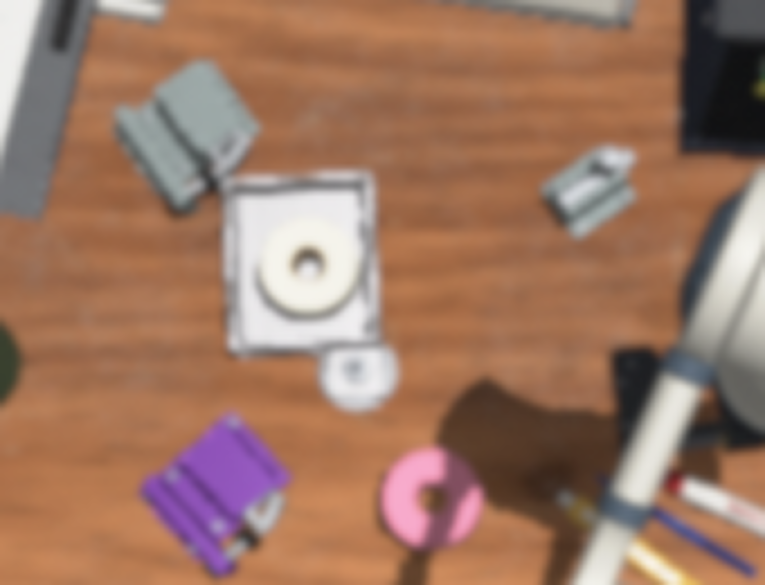

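The tray is at about 4° with the post in the catch mouth. I'll measure the post against the pawl nose and buffer before trusting it.

```bash
python3 - <<'E'
from h import *
pin=np.array([.498,.116])
def pol(u,v,z,nm):
    w=ray('top',u,v,z); r=w[:2]-pin; print(nm,w[:2].round(4),'r %.1f ang %.1f'%(np.hypot(*r)*1e3,np.degrees(np.arctan2(r[1],r[0]))))
pol(217.6,157.7,.042,'post now'); pol(219,157.5,.038,'pawl nose'); pol(217,159,.038,'buffer face a'); pol(216,157,.038,'buffer');pol(218.5,161,.046,'tray corner')
for k in 'ap':
    T=np.load(f'pics/{k}_top.npz'); C=cloud('top',T['d'])
    c=(.53,.045) if k=='a' else (.58,.155)
    im=T['im'].astype(float); m=(C[...,2]>.038)&(C[...,2]<.056)&(np.hypot(C[...,0]-c[0],C[...,1]-c[1])<.1)
    # tray rim pixels incl roll; hull -> minAreaRect after excluding catch
    rr=np.hypot(C[...,0]-pin[0],C[...,1]-pin[1]); m&=(rr<.172)
    P=C[m][:,:2].astype(np.float32)
    rect=cv2.minAreaRect(P*1000); print(k,rect, m.sum())
# pin cap centre check on p
    m2=(rr<.03)&(C[...,2]>.016)&(C[...,2]<.03); print('cap',C[m2].mean(0),m2.sum())
A=np.load('pics/a_top.npz')['im'][140:170,195:230].astype(int); B=np.load('pics/p_top.npz')['im'][140:170,195:230]
print((B.mean(-1)-A.mean(-1)).round().astype(int)[12:24,12:32])
E
```

```text
post now [0.645 0.224] r 182.5 ang 36.3
pawl nose [0.6469 0.22  ] r 181.6 ang 34.9
buffer face a [0.6415 0.2266] r 181.2 ang 37.6
buffer [0.6485 0.2303] r 188.9 ang 37.2
tray corner [0.6326 0.2198] r 170.0 ang 37.6
a ((513.3619995117188, 36.941680908203125), (160.637451171875, 128.07691955566406), 3.251875638961792) 517
cap [0.49927684 0.11231434 0.01970563] 43
p ((576.6954345703125, 159.37088012695312), (129.1143341064453, 110.14025115966797), 4.3017120361328125) 530
cap [0.50288451 0.11851165 0.01975144] 44
[[  1   1   0   0   0   1   1   1   1   0   1   1   1   0   1   1   0   1
    1   1]
 [  0   1   1   0   1   0   1   0   1   1   1   0   0   0   0   0   1   0
    1   0]
 [  1   1   1   1   1   1   1   0   1   2   2   0   0  -1   0   1   1   0
    1   0]
 [  0   0   0   1   0   0  -2  -1   3   5   6   3   0  -2  -1   0   1   0
    0   1]
 [  1   0   0   1   1  -2  -8  -8   2  17  21  16   6   0  -1   1   1   0
    0   1]
 [  1   0   1   0   0  -5 -16 -22  -6  28  49  45  27  10   4   3   3   4
    5   6]
 [  0   1   1   1  -1  -7 -21 -34 -24  20  61  69  54  35  25  20  19  23
   27  30]
 [  1   1   1   1   0  -6 -21 -38 -40  -8  41  65  67  66  57  45  44  51
   60  66]
 [  1   1   0   1  -1  -3 -13 -28 -34 -22  13  44  63  69  60  46  44  54
   65  72]
 [  1   0   1   1   0  -1  -5 -13 -18 -17   1  26  43  48  35  20  17  24
   33  38]
 [  0   1   0   1   0   0   0  -2  -7  -8  -5   5  19  26  20  13  17  22
   27  28]
 [  0   1   0   1   0   0   0  -2  -6  -8  -9  -9   2  20  30  41  58  70
   74  73]]
```

The averaged views show the post in the gap. The buffer's dark face has moved back about 1 px (roughly 3 mm) and the pawl pixels are unchanged from the free state, so it looks seated. I'll do a last bystander check, then hand in.

```bash
python3 - <<'E'
from h import *
T=env.get_image('top')[0].astype(int); A=np.load('pics/a_top.npz')['im'].astype(int); p=np.load('pics/p_top.npz')['im']
for nm,(u,v,r) in dict(mug=(156,198,18),tape=(352,193,20),calc=(427,201,25)).items():
    s=np.s_[v-r:v+r,u-r:u+r]; print(nm,np.abs(T[s]-A[s]).mean().round(2))
s=np.s_[140:215,200:260]; print('tray since last',np.abs(T[s]-p[s]).mean().round(2))
st=env.get_state(); print(st['t'],st['force'].round(1)); print(env.job_done())
E
```

```text
mug 0.62
tape 87.08
calc 0.76
tray since last 0.35
34.3 [-0.1 -0.7  0.5]
the job is handed in; nothing more can be done
None
```

```bash
python3 - <<'E'
import numpy as np
a=np.load('pics/a_side.npz')['im'].astype(int)
for k in 'mp':
    p=np.load(f'pics/{k}_side.npz')['im']; print(k,np.abs(p-a)[235:270,305:345].mean(), np.abs(p-a)[300:350,318:390].mean())
E
```

```text
m 3.1173809523809526 3.7423148148148146
p 2.751095238095238 3.593092592592592
```

I drew the parking bolt to its stop and swung the tray anticlockwise into the catch. I handed the job in at 34.3 s of the 72 s allowed. The last pictures show the tray held there, but I did not push it back to test the hold.

- **Bolt:** I gripped the knob and drew it about 28 mm, until the force rose with no more travel. The pictures afterwards show it still drawn.
- **Swing:** I pushed near the marked place with closed fingers. The tray turned about 92°. The highest force I read was 16 N, but readings come only at the end of each call.
- **Seating:** With the arm away, the post sits between pawl and buffer. The buffer is pushed back by about 3 mm and the pawl looks the same as when it was free. The tray did not move over about 1.5 s, and the roll is inside.
- **No clear snap felt:** The force dropped a little (to about 1 N) partway and then rose smoothly to 16 N. So the seating rests on the pictures, not on feel.
- **Bystanders:** The mug and calculator are unchanged in the top view. The tape differed strongly there, and I put that down to the arm covering it. In the side view the tape and calculator show only small differences. I ran that side-view check after handing in, on pictures saved before.

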